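# Close the sewing box and hold it up level

## Task

Close the open sewing box: pick up its cover by the finger bar and lower it over the two pins until it lies flush on the box, without dropping it (either way round will do). Then take the closed box by its long sides, lift it about 15 cm clear of the worktop and keep holding it there, level and still, so that somebody can take it from you: the program finishes while the gripper is holding the box in the air, with the cover still flush on it and the reels inside. Leave the other things on the worktop where they are.

Things in the scene. Friction and masses are not known exactly. Their poses are not given: they have to be found in the camera images.
- box_center (a point): Centre (30 mm above the underside) of the loose grey plastic sewing box on the worktop: 180 mm long (its x axis), 56 mm wide (y), 60 mm high (z up), open-topped, walls 4 mm. On its solid ends, 78 mm either side of the centre along x, stand two steel pins, 8 mm thick, tapered at the tip, reaching 16 mm above the rim. Looks the same turned half round.
- cover_center (a point): Centre (13 mm above the underside) of the box's loose white plastic cover, lying flat on the worktop: plate 180 mm long (x), 52 mm wide (y), 6 mm thick, 11.5 mm through holes 78 mm either side of the centre along x; in the middle an upright finger bar, 56 mm long (x), 10 mm thick (y), from 6 to 26 mm above the underside. Seated flush, this point is 43 mm above the box's centre.
- sewing_box: The same grey box; origin at the centre of its underside, axes as above. Three compartments with a reel of thread standing in each; in all 0.3 to 0.55 kg. With the cover on, grip it across its 56 mm width at the middle of its length; the cover's finger bar then reaches 26 mm above the box's rim.
- cover: The same white cover, about 0.1 kg; origin at the centre of its underside, axes as above.
- boxed_spool_0: Reel of thread, 24 mm thick and 31 mm high, standing loose in a compartment of the sewing box (-43 mm along the box's x); origin at the centre of its underside, 4 mm above the box's underside.
- boxed_spool_1: Reel of thread, 28 mm thick and 36 mm high, standing loose in a compartment of the sewing box (middle along the box's x); origin at the centre of its underside, 4 mm above the box's underside.
- boxed_spool_2: Reel of thread, 23 mm thick and 29 mm high, standing loose in a compartment of the sewing box (+43 mm along the box's x); origin at the centre of its underside, 4 mm above the box's underside.
- peg: Wooden clothes peg, 72 x 15 x 12 mm, lying loose between the box's and the cover's places; to be left alone. Origin at its underside.
- tealight: Tealight candle in a metal cup, 38 mm across, 15 mm high, loose between the two places; to be left alone. Origin at its underside.
- dosing_cup: Whitish plastic dosing cup, 63 mm across, 49 mm high, loose, at the back, in front of a big white jug 312 mm high that stands fixed; to be left alone. Origin at its underside.
- dropper: Small brown dropper bottle, 33 mm across, 102 mm high, loose, at the back right; to be left alone. Origin at its underside.
Things that resemble listed ones, but are neither listed nor needed, are in the scene too. There is more than one size of the boxed_spool_1; the one meant has the size given above.

How it is judged:
By the outcome, as a careful person would: the job done as asked, in the order asked, and still so for the second after the job is handed in, while the arm keeps its last pose, push and grip.
It also fails if it takes over 62 s, if anything falls off the work surface, if the arm or the gripper's body presses on something with over 40 N, if the wrist force passes 120 N, or if a joint passes its speed limit or range.

## Robot

A 6-joint arm with a two-finger parallel gripper is mounted at the origin on a cart in front of the work surface, level with it; the furniture and walls round the work are solid. World frame = base frame: x ahead of the robot, y to its left, z up, the work surface at z = 0. Lengths are in mm, angles in rad, forces in N, time in s.
With the tool pointing down it reaches from about 275 to 750 mm from the base axis. Payload 10.2 kg.
Tool frame: the origin (TCP) lies at the very end of the fingers, on their centre line; the grasp point (between the pads) lies 19 mm behind it; z points along the fingers, y is the line along which they close (so a half turn about z gives the same grasp; the last joint's range is limited). The gripper opens to 85 mm and grips with 20 to 120 N. Pads are 22 mm wide; open, the fingers measure 114 mm over their backs; the gripper's body (76 mm by 85 mm) begins 54 mm behind the grasp point. The pads swing forward as they close: fully open they stand 13 mm farther back than shut.
Start: joints at [-1.39, 0.313, 1.498, -0, 1.331, -0.223], TCP at [206.269, -482.788, 199.794] pointing down, gripper open.
Joint ranges: [-2.94, 2.94], [-0.97, 2.17], [0.19, 2.56], [-1.23, 4.37], [0.02, 3.11], [-2.88, 2.88]. Speed limits (rad/s): [2.39, 2.39, 3.01, 3.14, 3.14, 3.14].

## Interface

Orientations are given as a unit quaternion [w, x, y, z].
In Python, from rig import ctrl gives the robot as it stands.
- The arm moves only by the shell command python3 -m inch 'ROWS' [OPENING] [FORCE]. ROWS is text: rows parted by semicolons, each of 6 numbers parted by spaces: the shift along the tool's x, y, z in mm, then the turn, a rotation vector about the tool's x, y, z in units of 6 degrees (1.0 is 6 degrees). A call has exactly 10 rows; each row shifts and turns the commanded pose from where the row before left it, along the tool's axes as they then stand; what a row does not reach is not made up. A row lasts 1/12 s, in which the tool goes at most 41.7 mm and 7.16 degrees, less where a joint would pass 70% of its speed; a pose out of reach is approached as far as the arm can. A call with a gripper value outside its range is refused whole. OPENING is the opening, from 0 (shut) to 1 (fully open), set as the call begins (- or left out, the last holds). The fingers move at their own pace and stop on an object; FORCE is the grip in N (left out, the last holds). Time passes only in rows, so rows that do not move let the fingers close, or fill a call up. It gives the time, the measured TCP pose, the force, the opening and the grip force at its end, in the units of the state.
- ctrl.sense(): the state, without advancing time (a new reading comes with each control period).
- ctrl.capture(name): name is "scene" or "top"; returns a dict with "image" (420x560x3 uint8, red, green, blue), "intrinsics" (3x3 intrinsics, pixels), "D" ([k1, k2, p1, p2, k3] as OpenCV has them; the pictures are not rectified), "rvec" (rotation vector, rad) and "tvec" (3), from world to camera coordinates, as OpenCV has them. Camera axes: x right, y down, z forward; pixel columns grow to the right and rows downward; lengths in mm; the calibration is good to about 2 mm. A picture is of the moment at which its call begins. There is no depth.
- ctrl.finish_job(): hands the job in; it is judged then, once.
The state is a dict: "time_s": time; "joints": joint angles; "dq": joint speeds; "tau": joint torques, N m; "eef_pos": TCP position; "ee_rot": TCP orientation; "force": force on the tool from outside, world axes, zero at the start; "wrist_torque": the same for the moment, N m; "grip_width": opening from 0.0 (shut) to 1.0 (fully open); "grip_force": force on a finger pad.
Only numpy, scipy, OpenCV 4.12 (cv2) and the standard library are available. Lean on these libraries where they do the work, as an engineer would, in place of code of your own. Each camera call takes 0.05 s, during which the arm holds its last target. There are 200 camera calls.

## Working session

There is one attempt and no reset: what is moved stays moved. The work goes in short steps, Python scripts to look and compute and a shell command to move; the robot and the scene stay as the last step left them, time stands still between calls to the robot, and variables do not carry over. Pictures are saved under pics/ and viewed, at most 10 in all, crops included, and the job is handed in when it is done.

```bash
mkdir -p pics; ls; python3 - <<'E'
from rig import ctrl
import cv2,numpy as np,pickle
d={}
for n in("scene","top"):
    c=ctrl.capture(n);d[n]=c
    cv2.imwrite(f"pics/{n}0.png",cv2.resize(c["image"][:,:,::-1],(800,600),interpolation=cv2.INTER_CUBIC))
    R=cv2.Rodrigues(np.array(c["rvec"],float))[0];print(n,-R.T@np.array(c["tvec"]).ravel(),R[2])
pickle.dump(d,open("cap0.pkl","wb"))
print(ctrl.sense())
E
```

```text
pics
scene [ 271.51941498 -496.03179658  748.82592884] [ 0.34625929  0.51517755 -0.78402589]
top [484.69685726 -30.78124882 901.67091276] [ 0.13342534 -0.00345978 -0.99105283]
{'time_s': 0.1, 'joints': array([-1.39038548e+00,  3.13401397e-01,  1.49833118e+00,  1.15555661e-05,
        1.33099581e+00, -2.23402044e-01]), 'dq': array([-0.00159434, -0.0028178 , -0.00174548,  0.00155132, -0.00011403,
       -0.00023521]), 'tau': array([ 2.22371367e-03, -4.12900043e+01, -2.60140908e+01, -2.34004783e-04,
        3.00836917e-03,  1.25405077e-05]), 'eef_pos': array([ 206.23148789, -482.52424026,  199.29982792]), 'ee_rot': array([-5.67612219e-04,  9.79686162e-01,  2.00536033e-01,  1.78160141e-05]), 'force': array([-0.09821984,  0.35447101,  0.5904669 ]), 'wrist_torque': array([-0.02015576,  0.03220388,  0.01747758]), 'grip_force': 0.0, 'grip_width': 0.9970532035643843}
```

View pics/scene0.png

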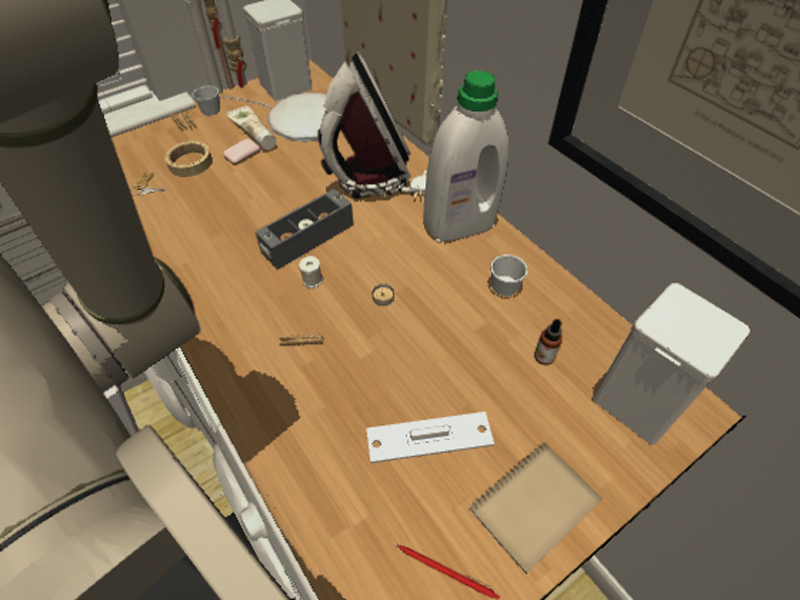

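View pics/top0.png

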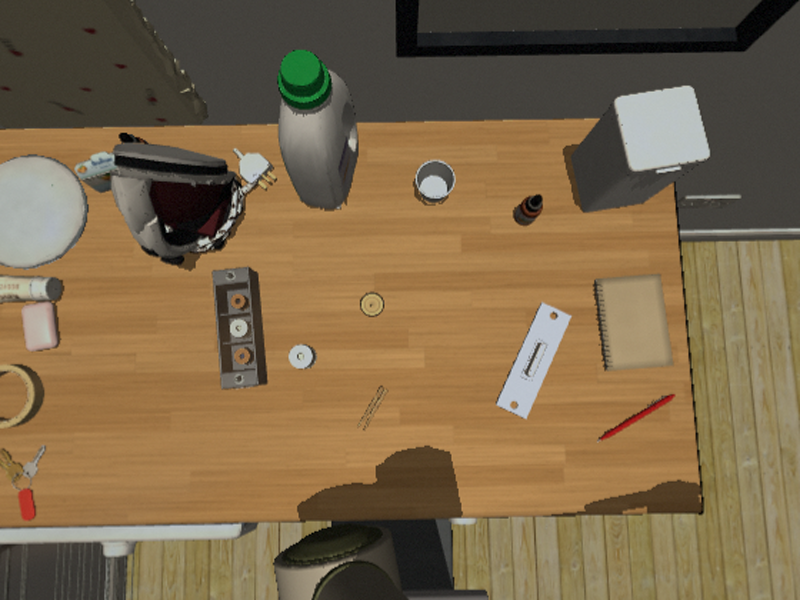

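The scene picture shows the grey box around (305,228) and the white cover around (430,436). In the top picture they are at (238,327) and (534,360). A loose reel stands beside the box at (301,356) in the top picture; it is outside the box, so it isn't one of the boxed reels. Next I'll enlarge both.

```bash
python3 - <<'E'
import cv2,numpy as np,pickle
im=pickle.load(open("cap0.pkl","rb"))["top"]["image"][:,:,::-1]
a=im[180:280,145:245];b=im[205:305,335:435]  # scale 4
cv2.imwrite("pics/crop1.png",np.hstack([cv2.resize(x,(400,400),interpolation=cv2.INTER_CUBIC) for x in(a,b)]))
E
```

```text
(no output)
```

View pics/crop1.png

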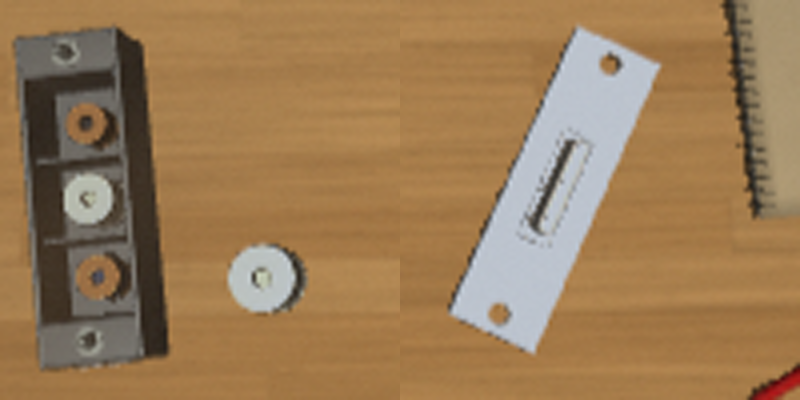

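The crop shows the box rim corners at (14,38), (117,28), (143,358), (41,369) and the pins at (64,51), (90,341). The cover corners are at (577,26), (661,66), (534,354), (450,313) and the holes at (610,64), (499,314).

```bash
cat > h.py <<'E'
import cv2,numpy as np
from scipy.spatial.transform import Rotation as Rn
def ray(c,px,z):
    K=np.array(c["intrinsics"],float);D=np.array(c["D"],float);R=cv2.Rodrigues(np.array(c["rvec"],float))[0];t=np.array(c["tvec"],float).ravel()
    n=cv2.undistortPoints(np.array(px,float).reshape(-1,1,2),K,D).reshape(-1,2)
    d=np.c_[n,np.ones(len(n))]@R; o=-R.T@t
    return o[:2]+d[:,:2]*((np.broadcast_to(z,len(n))-o[2])/d[:,2])[:,None]
def crop2px(p,off,s): return (np.array(p,float)+.5)/s-.5+np.array(off)
def plan(s,pos,yaw):
    """offset in tool axes and turn (units of 6deg) to TCP pos, tool down with tool-y along yaw (mod pi)"""
    q=s["ee_rot"];R=Rn.from_quat([q[1],q[2],q[3],q[0]]).as_matrix()
    y=np.array([np.cos(yaw),np.sin(yaw),0]); 
    if y@R[:,1]<0:y=-y
    z=np.array([0,0,-1.]);T=np.c_[np.cross(y,z),y,z]
    return R.T@(np.array(pos)-s["eef_pos"]), Rn.from_matrix(R.T@T).as_rotvec(degrees=True)/6, R
E
python3 - <<'E'
from h import *;import pickle
from rig import ctrl
c=pickle.load(open("cap0.pkl","rb"))["top"]
def rep(n,p,off,z,h,zh):
    P=ray(c,crop2px(p,off,4),z);H=ray(c,crop2px(h,off,4),zh)
    print(n,"corners",P.round(),"centre",P.mean(0).round(1),"holes mid",H.mean(0).round(1),"dist",np.linalg.norm(H[0]-H[1]))
    print(" sides",[np.linalg.norm(P[i]-P[i-1]).round(1) for i in range(4)],"yaw",np.degrees(np.arctan2(*(H[0]-H[1])[::-1])), np.degrees(np.arctan2(*(P[0]+P[1]-P[2]-P[3])[::-1])))
rep("box",[(14,38),(117,28),(143,358),(41,369)],(145,180),60,[(64,51),(90,341)],74)
rep("cover",[(177,26),(261,66),(134,354),(50,313)],(335,205),6,[(210,64),(99,314)],6)
print("spool",ray(c,crop2px([(264,278)],(145,180),4),40))
s=ctrl.sense();q=s["ee_rot"];print(Rn.from_quat([q[1],q[2],q[3],q[0]]).as_matrix().round(3))
E
```

```text
box corners [[645. 251.]
 [650. 195.]
 [472. 178.]
 [467. 232.]] centre [558.7 214.2] holes mid [558.4 211. ] dist 154.5166074943157
 sides [np.float64(179.0), np.float64(56.1), np.float64(178.6), np.float64(54.0)] yaw 6.252930048756236 5.711855116160582
cover corners [[ 594. -262.]
 [ 570. -309.]
 [ 410. -228.]
 [ 434. -182.]] centre [ 502.2 -245.5] holes mid [ 502.4 -244.8] dist 156.0862702213976
 sides [np.float64(179.4), np.float64(52.7), np.float64(179.3), np.float64(51.6)] yaw -26.650432022909058 -26.54929341644578
spool [[513.67130685 117.99869906]]
[[ 0.92   0.393 -0.   ]
 [ 0.393 -0.92   0.001]
 [ 0.    -0.001 -1.   ]]
```

```bash
python3 - <<'E'
from h import *
from rig import ctrl
o,r,R=plan(ctrl.sense(),[502.3,-245.2,110],np.radians(63.4));print(o.round(1),r.round(2))
E
```

```text
[ 365.5 -101.8   89.5] [-0.01  0.    8.29]
```

```bash
python3 -m inch '15 -4 0 0 0 0;25 -7 0 0 0 0;32 -9 0 0 0 0;36 -10 0 0 0 0;36 -10 0 0 0 0;36 -10 0 0 0 0;36 -10 0 0 0 0;36 -10 0 0 0 0;36 -10 0 0 0 0;36 -10 0 0 0 0' 1 40 && python3 -m inch '28 -8 10 0 0 0;14 -4 10 0 0 0;0 0 10 0 0 1;0 0 10 0 0 1;0 0 10 0 0 1;0 0 10 0 0 1;0 0 10 0 0 1;0 0 5 0 0 1;0 0 5 0 0 1;0 0 5 0 0 1' && python3 - <<'E'
from h import *
from rig import ctrl
s=ctrl.sense();o,r,R=plan(s,[502.3,-245.2,60],np.radians(63.4));print(s["eef_pos"],s["joints"],o.round(1),r.round(2))
E
```

```text
time_s: 0.93
eef_pos: [470.0, -271.2, 199.6]
ee_rot: [-0.0, 0.98, 0.201, -0.0]
force: [0.3, -0.6, -0.7]
grip_width: 0.998
grip_force: 0.0
time_s: 1.77
eef_pos: [502.5, -245.0, 114.1]
ee_rot: [-0.0, 0.976, -0.218, -0.0]
force: [-0.4, 0.0, 0.9]
grip_width: 1.007
grip_force: 0.0
[ 502.53579759 -245.01400903  114.08021627] [-6.63181259e-01  4.66001536e-01  1.50994755e+00 -2.17155101e-05
  1.16668344e+00  1.34674963e+00] [-0.1  0.3 54.1] [-0.    0.01  0.24]
```

```bash
python3 -m inch '0 0 5 0 0 0.24;0 0 10 0 0 0;0 0 14 0 0 0;0 0 14 0 0 0;0 0 12 0 0 0;0 0 10 0 0 0;0 0 8 0 0 0;0 0 3 0 0 0;0 0 0 0 0 0;0 0 0 0 0 0' 0.45 && python3 - <<'E'
from h import *
from rig import ctrl
c=ctrl.capture("scene");im=c["image"][:,:,::-1][240:390,200:400]
cv2.imwrite("pics/g1.png",cv2.resize(im,None,fx=4,fy=4,interpolation=cv2.INTER_CUBIC))
E
```

```text
time_s: 2.6
eef_pos: [502.9, -245.4, 39.1]
ee_rot: [0.0, 0.974, -0.227, 0.0]
force: [-0.6, 0.4, 0.5]
grip_width: 0.452
grip_force: 0.0
```

View pics/g1.png

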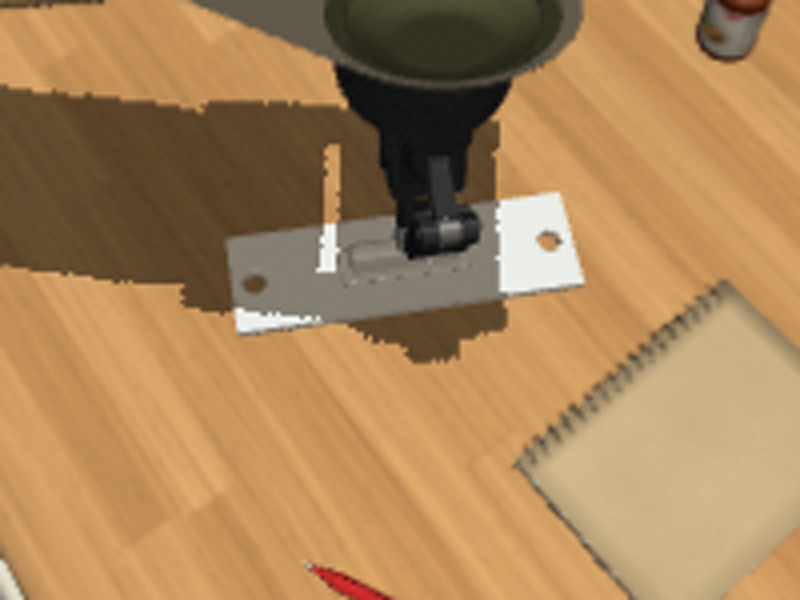

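The fingers at about (440,235) stand above the middle of the bar at (410,258), in line with it. I'll go down and close.

```bash
python3 -m inch '0 0 5 0 0 0;0 0 7 0 0 0;0 0 7 0 0 0;0 0 5 0 0 0;0 0 3 0 0 0;0 0 2 0 0 0;0 0 1 0 0 0;0 0 0 0 0 0;0 0 0 0 0 0;0 0 0 0 0 0' && python3 -m inch '0 0 0 0 0 0;0 0 0 0 0 0;0 0 0 0 0 0;0 0 0 0 0 0;0 0 0 0 0 0;0 0 0 0 0 0;0 0 0 0 0 0;0 0 0 0 0 0;0 0 0 0 0 0;0 0 0 0 0 0' 0 50
```

```text
time_s: 3.48
eef_pos: [502.9, -245.3, 9.0]
ee_rot: [0.0, 0.974, -0.228, 0.0]
force: [0.2, -1.0, -0.2]
grip_width: 0.453
grip_force: 0.0
time_s: 4.32
eef_pos: [502.8, -245.2, 8.8]
ee_rot: [0.0, 0.974, -0.228, 0.0]
force: [-0.5, -0.1, 1.0]
grip_width: 0.004
grip_force: 0.0
```

```bash
python3 - <<'E'
from h import *
from rig import ctrl
c=ctrl.capture("scene");im=c["image"][:,:,::-1][250:350,240:373]
d=ctrl.capture("top");im2=d["image"][:,:,::-1][205:305,305:438]
cv2.imwrite("pics/g2.png",np.hstack([cv2.resize(x,None,fx=3,fy=3,interpolation=cv2.INTER_CUBIC) for x in(im,im2)]))
s=ctrl.sense();print(s["grip_width"],s["grip_force"])
E
```

```text
-0.0015884240032054274 0.0
```

View pics/g2.png

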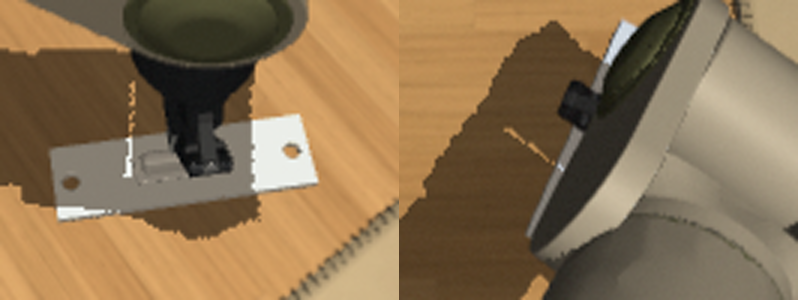

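The fingers shut to 0 without force, so they missed the bar. They look too far right at about (205,160), while the bar is near (160,165) in the left half. I'll check this by projecting the points through the calibration.

```bash
python3 - <<'E'
from h import *
import pickle
C=pickle.load(open("cap0.pkl","rb"))
pts={"cover0":(502.3,-245.2,6),"bartop":(502.3,-245.2,26),"barL":(502.3-28*.894,-245.2+28*.448,26),"barR":(502.3+28*.894,-245.2-28*.448,26),"tcp":(502.8,-245.2,9),"tcp+60":(502.8,-245.2,69)}
for n in("scene","top"):
    c=C[n];o=(240,250) if n=="scene" else (305,205)
    for k,p in pts.items():
        q=cv2.projectPoints(np.array([p],float),np.array(c["rvec"],float),np.array(c["tvec"],float),np.array(c["intrinsics"],float),np.array(c["D"],float))[0].ravel()
        print(n,k,q.round(1),"g2",(((q-o+.5)*3-.5)+(400 if n=="top" else 0)*np.array([1,0])).round())
b=C["scene"]["image"][:,:,::-1][275:335,240:360]
cv2.imwrite("pics/b.png",cv2.resize(b,None,fx=6,fy=6,interpolation=cv2.INTER_CUBIC))
E
```

```text
scene cover0 [300.5 303.8] g2 [183. 163.]
scene bartop [300.9 299.7] g2 [184. 150.]
scene barL [287.4 301.6] g2 [143. 156.]
scene barR [314.4 297.7] g2 [224. 144.]
scene tcp [300.8 303.1] g2 [183. 160.]
scene tcp+60 [302.1 290. ] g2 [187. 121.]
top cover0 [373.6 251.6] g2 [607. 141.]
top bartop [375.7 251.4] g2 [613. 140.]
top barL [370.6 262.9] g2 [598. 175.]
top barR [380.8 240. ] g2 [628. 106.]
top tcp [373.9 251.3] g2 [608. 140.]
top tcp+60 [380.7 250.6] g2 [628. 138.]
```

View pics/b.png

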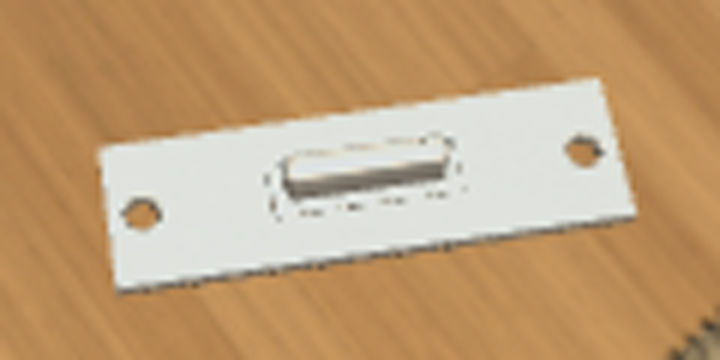

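The cover is where I measured it: the bar projects to (287–314, 300) and both cameras agree. The gripper itself looks shifted by about 15 mm along the bar and may also be off sideways. I'll take one close zoom to settle it.

```bash
python3 - <<'E'
from h import *
from rig import ctrl
import pickle
c=ctrl.capture("scene");d=ctrl.capture("top");pickle.dump((c,d),open("cap2.pkl","wb"))
im=c["image"][:,:,::-1][265:325,260:340]
im=cv2.convertScaleAbs(cv2.resize(im,(800,600),interpolation=cv2.INTER_LANCZOS4),alpha=1.8,beta=20)
cv2.imwrite("pics/z.png",im)
E
```

```text
(no output)
```

View pics/z.png

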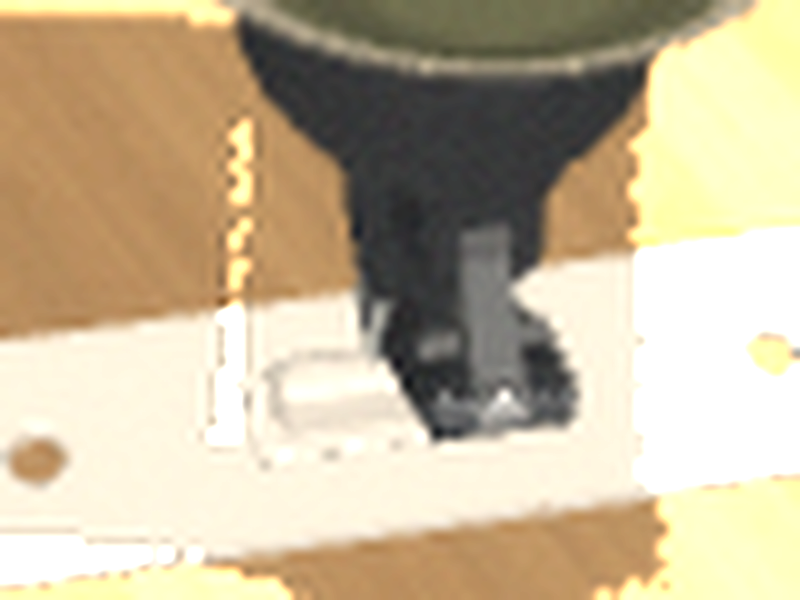

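The zoom shows the front finger's foot at about (500,435), in front of the bar's right half. The bar is visible on the left at (270–430, 350–435), and a dark part is visible behind it at (375,320). The reading says shut, so I'll lift a little and see whether the cover comes up.

```bash
python3 -m inch '0 0 -2 0 0 0;0 0 -4 0 0 0;0 0 -6 0 0 0;0 0 -6 0 0 0;0 0 -5 0 0 0;0 0 -4 0 0 0;0 0 -2 0 0 0;0 0 -1 0 0 0;0 0 0 0 0 0;0 0 0 0 0 0' && python3 - <<'E'
from h import *
from rig import ctrl
import pickle
c=ctrl.capture("scene");d=ctrl.capture("top");pickle.dump((c,d),open("cap3.pkl","wb"))
s=ctrl.sense();print(s["grip_width"],s["grip_force"],s["force"])
a=cv2.resize(c["image"][:,:,::-1][255:330,245:345],(800,600),interpolation=cv2.INTER_LANCZOS4)
cv2.imwrite("pics/z2.png",cv2.convertScaleAbs(a,alpha=1.7,beta=20))
E
```

```text
time_s: 5.35
eef_pos: [502.6, -245.1, 38.6]
ee_rot: [-0.0, 0.974, -0.228, -0.0]
force: [-0.2, 0.1, -0.2]
grip_width: 0.005
grip_force: 0.0
0.0036950658954899374 0.0 [ 0.49643609  0.47317439 -0.25014998]
```

View pics/z2.png

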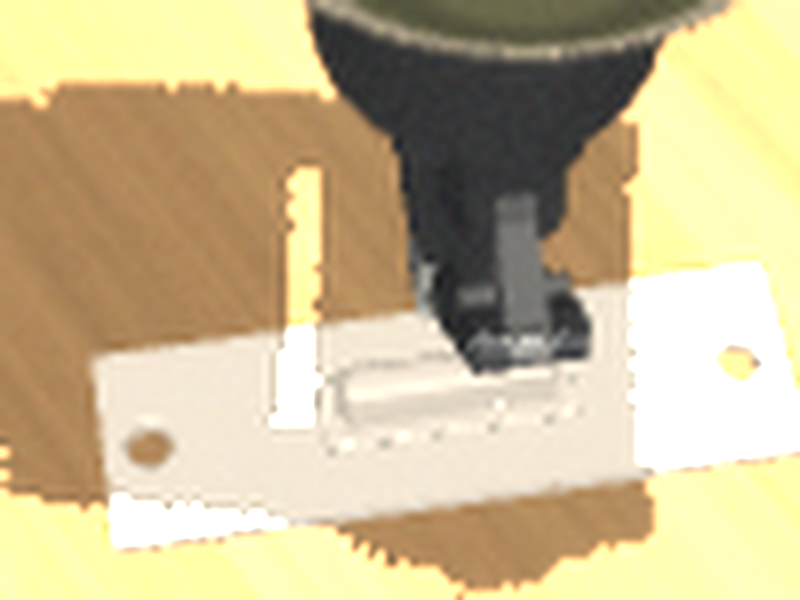

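The cover stayed on the table, at (340–555, 360–420) for the bar, so it was never gripped. To see how the fingers really lie, I'll open them here and compare against the shut view.

```bash
python3 -m inch '0 0 -5 0 0 0;0 0 -8 0 0 0;0 0 -5 0 0 0;0 0 0 0 0 0;0 0 0 0 0 0;0 0 0 0 0 0;0 0 0 0 0 0;0 0 0 0 0 0;0 0 0 0 0 0;0 0 0 0 0 0' - && python3 - <<'E'
from rig import ctrl
import pickle
pickle.dump([ctrl.capture("scene"),ctrl.capture("top")],open("shut.pkl","wb"))
E
python3 -m inch '0 0 0 0 0 0;0 0 0 0 0 0;0 0 0 0 0 0;0 0 0 0 0 0;0 0 0 0 0 0;0 0 0 0 0 0;0 0 0 0 0 0;0 0 0 0 0 0;0 0 0 0 0 0;0 0 0 0 0 0' 1 && python3 - <<'E'
from h import *
from rig import ctrl
import pickle
o=[ctrl.capture("scene"),ctrl.capture("top")];pickle.dump(o,open("open.pkl","wb"))
s=pickle.load(open("shut.pkl","rb"));s1=ctrl.sense();e=s1["eef_pos"];print(e)
f=lambda im,x,y:cv2.convertScaleAbs(cv2.resize(im[y:y+60,x:x+80,::-1],(400,300),interpolation=cv2.INTER_CUBIC),alpha=1.8,beta=25)
out=[]
for k,(x,y) in enumerate([(265,255),(335,210)]):
    c=o[k];row=[]
    for q in(s[k],o[k]):
        im=f(q["image"],x,y)
        for dz,col in((0,(0,0,255)),(60,(0,255,0))):
            for t in ((0,0),(42.5,0),(-42.5,0)):
                R=plan(s1,e,0)[2];P=e+R[:,1]*t[0]+np.array([0,0,dz])
                p=cv2.projectPoints(P.reshape(1,3),np.array(c["rvec"],float),np.array(c["tvec"],float),np.array(c["intrinsics"],float),np.array(c["D"],float))[0].ravel()
                cv2.circle(im,tuple(int(v) for v in (p-(x,y)+.5)*5),4,col,-1)
        row.append(im)
    out.append(np.hstack(row))
cv2.imwrite("pics/cmp.png",np.vstack(out))
E
```

```text
time_s: 6.28
eef_pos: [502.7, -245.1, 56.7]
ee_rot: [-0.0, 0.974, -0.228, -0.0]
force: [-0.4, -0.2, -0.2]
grip_width: -0.002
grip_force: 0.0
time_s: 7.22
eef_pos: [502.7, -245.2, 56.8]
ee_rot: [0.0, 0.974, -0.228, -0.0]
force: [-0.8, -0.1, 0.2]
grip_width: 1.004
grip_force: 0.0
[ 502.75334518 -245.19025622   56.8006485 ]
```

View pics/cmp.png

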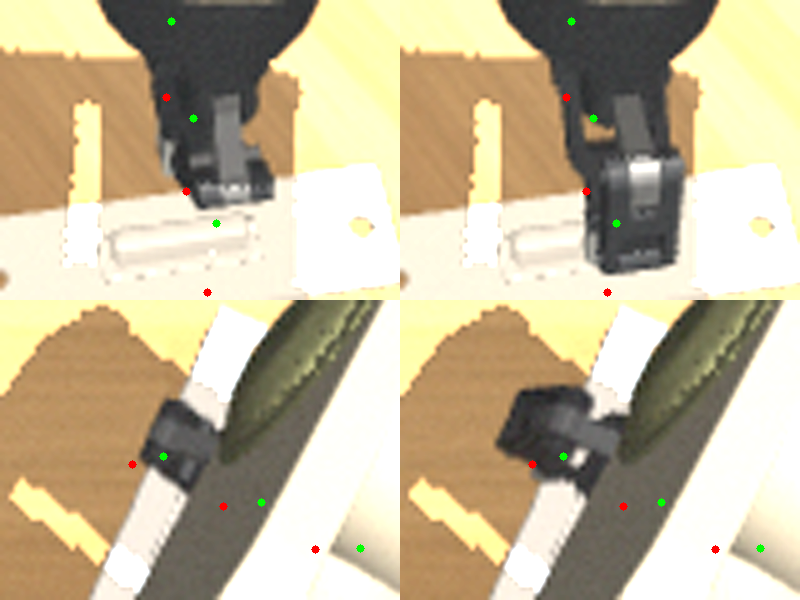

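In the shut and open views the pads sit right of the projected tool axis (red dots), by about 14–16 mm along tool x. The depth offset is still unclear. I'll shut the fingers and probe down onto the bar, which is 26 mm high, in small steps.

```bash
python3 -m inch '0 0 0 0 0 0;0 0 0 0 0 0;0 0 0 0 0 0;0 0 0 0 0 0;0 0 5 0 0 0;0 0 6 0 0 0;0 0 6 0 0 0;0 0 5 0 0 0;0 0 2 0 0 0;0 0 1 0 0 0' 0 20; for i in 1; do python3 -m inch '0 0 1 0 0 0;0 0 1 0 0 0;0 0 1 0 0 0;0 0 1 0 0 0;0 0 0.5 0 0 0;0 0 0 0 0 0;0 0 0 0 0 0;0 0 0 0 0 0;0 0 0 0 0 0;0 0 0 0 0 0' | sed -n 2,4p; done;  python3 -m inch '0 0 0.5 0 0 0;0 0 0.5 0 0 0;0 0 0.5 0 0 0;0 0 0.5 0 0 0;0 0 0.5 0 0 0;0 0 0 0 0 0;0 0 0 0 0 0;0 0 0 0 0 0;0 0 0 0 0 0;0 0 0 0 0 0' | sed -n 2,4p
```

```text
time_s: 8.15
eef_pos: [502.5, -245.0, 31.1]
ee_rot: [-0.0, 0.974, -0.228, -0.0]
force: [-0.1, 0.4, -0.9]
grip_width: 0.001
grip_force: 0.0
eef_pos: [502.8, -245.2, 27.4]
ee_rot: [0.0, 0.974, -0.228, 0.0]
force: [0.6, 0.3, -0.1]
eef_pos: [502.8, -245.2, 24.8]
ee_rot: [0.0, 0.974, -0.228, 0.0]
force: [-0.2, -0.1, -1.0]
```

```bash
for k in a; do python3 -m inch '0 0 0.5 0 0 0;0 0 0.5 0 0 0;0 0 0.5 0 0 0;0 0 0.5 0 0 0;0 0 0.5 0 0 0;0 0 0.5 0 0 0;0 0 0 0 0 0;0 0 0 0 0 0;0 0 0 0 0 0;0 0 0 0 0 0' | sed -n '2p;4p'; python3 -m inch '0 0 0.5 0 0 0;0 0 0.5 0 0 0;0 0 0.5 0 0 0;0 0 0.5 0 0 0;0 0 0.5 0 0 0;0 0 0.5 0 0 0;0 0 0 0 0 0;0 0 0 0 0 0;0 0 0 0 0 0;0 0 0 0 0 0' | sed -n '2p;4p'; python3 -m inch '0 0 0.5 0 0 0;0 0 0.5 0 0 0;0 0 0.5 0 0 0;0 0 0.5 0 0 0;0 0 0.5 0 0 0;0 0 0.5 0 0 0;0 0 0 0 0 0;0 0 0 0 0 0;0 0 0 0 0 0;0 0 0 0 0 0' | sed -n '2p;4p'; done
```

```text
eef_pos: [502.8, -245.2, 21.8]
force: [-0.9, -0.4, 0.7]
eef_pos: [502.8, -245.2, 18.8]
force: [0.1, -0.6, -0.9]
eef_pos: [502.8, -245.2, 15.8]
force: [-0.2, -0.9, 0.4]
```

```bash
python3 -m inch '0 0 1 0 0 0;0 0 1 0 0 0;0 0 1 0 0 0;0 0 1 0 0 0;0 0 1 0 0 0;0 0 1 0 0 0;0 0 0.8 0 0 0;0 0 0 0 0 0;0 0 0 0 0 0;0 0 0 0 0 0' | sed -n '2p;4p'; python3 -m inch '0 0 0.4 0 0 0;0 0 0.4 0 0 0;0 0 0.4 0 0 0;0 0 0.4 0 0 0;0 0 0 0 0 0;0 0 0 0 0 0;0 0 0 0 0 0;0 0 0 0 0 0;0 0 0 0 0 0;0 0 0 0 0 0' | sed -n '2p;4p'; python3 -m inch '0 0 0.3 0 0 0;0 0 0.3 0 0 0;0 0 0.3 0 0 0;0 0 0.3 0 0 0;0 0 0 0 0 0;0 0 0 0 0 0;0 0 0 0 0 0;0 0 0 0 0 0;0 0 0 0 0 0;0 0 0 0 0 0' | sed -n '2p;4p'
```

```text
eef_pos: [502.8, -245.2, 9.0]
force: [0.1, 0.5, 0.8]
eef_pos: [502.8, -245.2, 7.4]
force: [-0.2, 0.3, 0.9]
eef_pos: [502.7, -245.2, 6.2]
force: [-0.1, -0.3, -0.4]
```

```bash
Z='0 0 0 0 0 0;0 0 0 0 0 0;0 0 0 0 0 0;0 0 0 0 0 0;0 0 0 0 0 0'; python3 -m inch '0 0 0.3 0 0 0;0 0 0.3 0 0 0;0 0 0.3 0 0 0;0 0 0.3 0 0 0;0 0 0 0 0 0;0 0 0 0 0 0;0 0 0 0 0 0;0 0 0 0 0 0;0 0 0 0 0 0;0 0 0 0 0 0' | sed -n '2p;4p'; python3 -m inch '0 0 0.3 0 0 0;0 0 0.3 0 0 0;0 0 0.3 0 0 0;0 0 0.3 0 0 0;0 0 0 0 0 0;0 0 0 0 0 0;0 0 0 0 0 0;0 0 0 0 0 0;0 0 0 0 0 0;0 0 0 0 0 0' | sed -n '2p;4p'; python3 - <<'E'
from h import *
from rig import ctrl
c=ctrl.capture("scene");d=ctrl.capture("top")
import pickle;pickle.dump([c,d],open("low.pkl","wb"))
# dark hand outline per row, scene
g=cv2.cvtColor(c["image"],cv2.COLOR_RGB2GRAY)
for r in range(270,316,3):
    print(r,"".join("#" if v<45 else "+" if v<75 else "-" if v<110 else "." for v in g[r,280:330]))
E
```

```text
eef_pos: [502.8, -245.2, 5.0]
force: [0.4, 0.0, -0.2]
eef_pos: [502.8, -245.2, 3.8]
force: [0.3, -0.2, -0.5]
270 --++####+++--+++########++++++++++##########++---.
273 +++-+#############+#++++++--------+++++##+##+.....
276 ---++++####################################+-.....
279 ----.-++++##############################++-.......
282 ----.---++--+#########################+-++--......
285 ++--------++++#####################---+++-+-......
288 +++--------++++###################+-----++-.......
291 +++..---------+###########++#++###--..............
294 ++++++++-+----.-##########+++++-..................
297 ...............-#-+#######+++++#+--...............
300 ...........----.--####++++#+++++###...............
303 .......-...........########+++++####+.............
306 .......--............##++++-.----####-............
309 ...................-...####+----..................
312 ..................................................
315 ..................................-....------.....
```

```bash
python3 -m inch '0 0 0.4 0 0 0;0 0 0.4 0 0 0;0 0 0.4 0 0 0;0 0 0.4 0 0 0;0 0 0.4 0 0 0;0 0 0 0 0 0;0 0 0 0 0 0;0 0 0 0 0 0;0 0 0 0 0 0;0 0 0 0 0 0' | sed -n '2p;4p'; python3 -m inch '0 0 0.4 0 0 0;0 0 0.4 0 0 0;0 0 0.4 0 0 0;0 0 0.4 0 0 0;0 0 0.4 0 0 0;0 0 0 0 0 0;0 0 0 0 0 0;0 0 0 0 0 0;0 0 0 0 0 0;0 0 0 0 0 0' | sed -n '2p;4p'; python3 - <<'E'
from h import *
import pickle
c,d=pickle.load(open("low.pkl","rb"))
u=np.array([[.894,-.448],[.448,.894]])
for z in(4,15,26,32):
    P=ray(c,[(303.5,310),(317,308)],z); print(z,P.round(),"cover frame",((P-[502.3,-245.2])@u.T).round())
E
```

```text
eef_pos: [502.8, -245.2, 1.8]
force: [0.1, -0.2, 0.4]
eef_pos: [502.8, -245.2, -0.2]
force: [0.4, -0.4, -0.4]
4 [[ 500. -259.]
 [ 525. -272.]] cover frame [[  4. -13.]
 [ 32. -13.]]
15 [[ 496. -262.]
 [ 521. -275.]] cover frame [[  2. -18.]
 [ 30. -18.]]
26 [[ 493. -266.]
 [ 518. -278.]] cover frame [[  1. -23.]
 [ 29. -23.]]
32 [[ 491. -268.]
 [ 516. -280.]] cover frame [[  0. -25.]
 [ 28. -25.]]
```

```bash
python3 -m inch '0 0 0.4 0 0 0;0 0 0.4 0 0 0;0 0 0.4 0 0 0;0 0 0.4 0 0 0;0 0 0.4 0 0 0;0 0 0 0 0 0;0 0 0 0 0 0;0 0 0 0 0 0;0 0 0 0 0 0;0 0 0 0 0 0' | sed -n '2p;4p'; python3 -m inch '0 0 0.4 0 0 0;0 0 0.4 0 0 0;0 0 0.4 0 0 0;0 0 0.4 0 0 0;0 0 0.4 0 0 0;0 0 0 0 0 0;0 0 0 0 0 0;0 0 0 0 0 0;0 0 0 0 0 0;0 0 0 0 0 0' | sed -n '2p;4p';python3 -m inch '0 0 0.4 0 0 0;0 0 0.4 0 0 0;0 0 0.4 0 0 0;0 0 0.4 0 0 0;0 0 0.4 0 0 0;0 0 0 0 0 0;0 0 0 0 0 0;0 0 0 0 0 0;0 0 0 0 0 0;0 0 0 0 0 0' | sed -n '2p;4p'; python3 - <<'E'
from rig import ctrl
s=ctrl.sense();print(s)
E
```

```text
eef_pos: [502.8, -245.2, -2.2]
force: [-0.5, -0.6, -0.1]
eef_pos: [502.8, -245.2, -4.2]
force: [0.5, -0.2, 0.4]
eef_pos: [502.8, -245.2, -5.4]
force: [-3.4, 1.6, 8.3]
{'time_s': 20.75, 'joints': array([-6.63124867e-01,  6.27476913e-01,  1.60574760e+00, -1.40505339e-04,
        9.08289031e-01,  1.36671082e+00]), 'dq': array([ 1.15835269e-03, -1.75238765e-05, -4.44096642e-04, -5.69019582e-04,
        2.66475693e-03,  2.87552224e-04]), 'tau': array([-1.83435660e-01, -4.48252273e+01, -1.93590134e+01,  8.88627372e-02,
       -9.36151408e-01, -9.84856488e-04]), 'eef_pos': array([ 502.76307653, -245.18546052,   -5.43272233]), 'ee_rot': array([ 6.68851042e-05,  9.73785612e-01, -2.27467748e-01,  1.26212394e-05]), 'force': array([-3.44239765,  1.55807024,  8.29821049]), 'wrist_torque': array([0.30758808, 0.60074404, 0.00555343]), 'grip_force': 4.399823150924931, 'grip_width': 0.0005333139189065309}
```

There was no contact until the reported z was about −5, where the bar top pushed back with 8 N. So the real fingertips sit about 31 mm higher and about 14 mm farther out radially (along tool x here) than reported. That fits a shoulder zero error of about 3°. I'll work with the offset real = reported + (14 radial, +31 z), and regrasp with it.

```bash
python3 -m inch '0 0 -4 0 0 0;-4 0 -8 0 0 0;-5 0 -8 0 0 0;-4 0 -4 0 0 0;-1 0 0 0 0 0;0 0 2 0 0 0;0 0 5 0 0 0;0 0 8 0 0 0;0 0 8 0 0 0;0 0 4 0 0 0' 0.55 40 && python3 -m inch '0 0 3 0 0 0;0 0 3 0 0 0;0 0 2 0 0 0;0 0 2 0 0 0;0 0 1 0 0 0;0 0 0 0 0 0;0 0 0 0 0 0;0 0 0 0 0 0;0 0 0 0 0 0;0 0 0 0 0 0' | sed -n '2p;4,6p'
```

```text
time_s: 21.58
eef_pos: [489.5, -238.5, -11.1]
ee_rot: [-0.001, 0.974, -0.228, -0.001]
force: [0.0, 0.4, -0.2]
grip_width: 0.554
grip_force: 0.0
eef_pos: [490.3, -239.0, -20.1]
force: [0.2, 0.8, -0.1]
grip_width: 0.551
grip_force: 0.0
```

No contact on the way down, as the model says. Now closing.

```bash
python3 -m inch '0 0 0 0 0 0;0 0 0 0 0 0;0 0 0 0 0 0;0 0 0 0 0 0;0 0 0 0 0 0;0 0 0 0 0 0;0 0 0 0 0 0;0 0 0 0 0 0;0 0 0 0 0 0;0 0 0 0 0 0' 0 50 | sed -n '2p;4,6p'
```

```text
eef_pos: [490.3, -239.1, -20.0]
force: [-0.6, -0.0, 4.9]
grip_width: 0.099
grip_force: 52.0
```

Gripped: opening 0.099 (about 10 mm) at 52 N. Lifting about 110 mm.

```bash
python3 -m inch '0 0 -2 0 0 0;0 0 -6 0 0 0;0 0 -10 0 0 0;0 0 -14 0 0 0;0 0 -18 0 0 0;0 0 -18 0 0 0;0 0 -18 0 0 0;0 0 -14 0 0 0;0 0 -8 0 0 0;0 0 -2 0 0 0' - 70 && python3 - <<'E'
from h import *
from rig import ctrl
import pickle
o,r,R=plan(ctrl.sense(),ctrl.sense()["eef_pos"],np.radians(95.9));print(r)
c=ctrl.capture("scene");pickle.dump(c,open("lift.pkl","wb"))
g=c["image"].min(2)
# white cover blob
hsv=cv2.cvtColor(c["image"],cv2.COLOR_RGB2HSV);m=((hsv[...,1]<50)&(hsv[...,2]>120)).astype(np.uint8)
m[:180]=0;m[:,:220]=0;m[:,400:]=0
n,l,st,ce=cv2.connectedComponentsWithStats(m)
for i in range(1,n):
    if st[i,4]>80: print(st[i],ce[i].round())
E
```

```text
time_s: 24.08
eef_pos: [490.7, -239.3, 91.5]
ee_rot: [0.001, 0.974, -0.228, 0.001]
force: [-0.8, -1.4, -1.5]
grip_width: 0.092
grip_force: 69.4
[ 0.01142316 -0.02165769 -5.36690533]
[344 180  25  18 325] [355. 188.]
[ 254  261  100   39 1995] [303. 281.]
```

```bash
python3 -m inch '-3.3 -9.4 0 0 0 0;-6.6 -18.9 0 0 0 0;-9.9 -28.3 0 0 0 0;-11.9 -34 0 0 0 0;-11.9 -34 0 0 0 0;-11.9 -34 0 0 0 0;-11.9 -34 0 0 0 0;-11.9 -34 0 0 0 0;-11.9 -34 0 0 0 0;-11.9 -34 0 0 0 0' | sed -n '2p;4,6p' && python3 -m inch '-11.9 -34 0 0 0 0;-11.9 -34 0 0 0 0;-9.9 -28.3 0 0 0 0;-7.3 -20.8 0 0 0 0;-5 -14.2 0 0 0 0;0 0 0 0 0 -1.07;0 0 0 0 0 -1.07;0 0 0 0 0 -1.07;0 0 0 0 0 -1.07;0 0 0 0 0 -1.07' && python3 - <<'E'
from h import *
from rig import ctrl
import pickle
c=ctrl.capture("scene");d=ctrl.capture("top");pickle.dump([c,d],open("over.pkl","wb"))
s=ctrl.sense();o,r,R=plan(s,[546.1,208.2,91.5],np.radians(95.9));print(s["eef_pos"],o.round(1),r.round(2))
a=cv2.resize(c["image"][120:220,160:270,::-1],(400,364),interpolation=cv2.INTER_CUBIC)
b=cv2.resize(d["image"][165:285,125:245,::-1],(400,400),interpolation=cv2.INTER_CUBIC)[:364]
cv2.imwrite("pics/over.png",np.hstack([a,b]))
E
```

```text
eef_pos: [527.3, 73.3, 88.8]
force: [0.7, -1.0, -0.6]
grip_width: 0.093
grip_force: 69.5
time_s: 25.8
eef_pos: [544.2, 209.5, 88.5]
ee_rot: [0.0, 0.999, 0.053, -0.001]
force: [-0.7, -0.1, -0.7]
grip_width: 0.096
grip_force: 69.6
[544.3031792  209.34835929  88.69674158] [ 1.7  1.3 -2.8] [ 0.    0.02 -0.  ]
```

View pics/over.png

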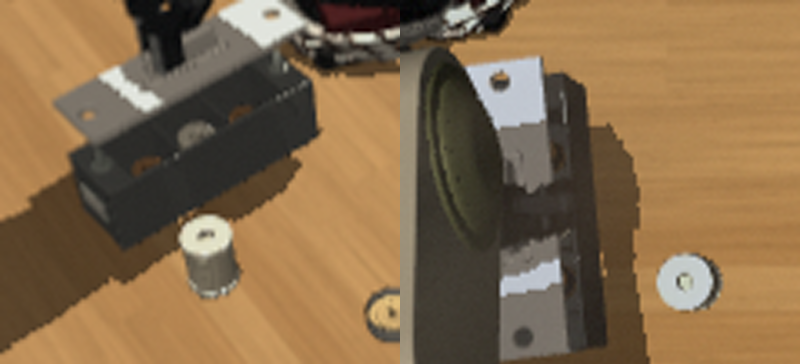

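The picture shows the cover above the box with its holes in both views: scene crop (272,14) and (87,115), top crop (498,80) and (522,337). That is enough to triangulate the holes. The picture allowance is used up, so from here I work from numbers.

```bash
cat >> h.py <<'E'
def tri(c,d,p,q):
    f=lambda k,x:cv2.undistortPoints(np.array(x,float).reshape(-1,1,2),np.array(k["intrinsics"],float),np.array(k["D"],float)).reshape(-1,2).T
    M=lambda k:np.c_[cv2.Rodrigues(np.array(k["rvec"],float))[0],np.array(k["tvec"],float).ravel()]
    X=cv2.triangulatePoints(M(c),M(d),f(c,p),f(d,q));return (X[:3]/X[3]).T
E
python3 - <<'E'
from h import *
import pickle
c,d=pickle.load(open("over.pkl","rb"))
p=[crop2px(v,(160,120),400/110) for v in((272,14),(87,115))]
q=[crop2px(v,(125,165),400/120) for v in((98,80),(122,337))]
H=tri(c,d,p,q);print(H.round(1),H.mean(0).round(1),np.linalg.norm(H[0]-H[1]),np.degrees(np.arctan2(H[0,1]-H[1,1],H[0,0]-H[1,0])))
for z in (112,115,118,121,124): 
    a=ray(c,p,z);b=ray(d,q,z);print(z,a.mean(0).round(1),b.mean(0).round(1),np.linalg.norm(a[0]-a[1]).round(1),np.linalg.norm(b[0]-b[1]).round(1))
# pins in cap0 top: tip circles
C=pickle.load(open("cap0.pkl","rb"))
# box pins seen in scene0 (enlarge & find bright tips)
g=cv2.cvtColor(C["scene"]["image"],cv2.COLOR_RGB2GRAY)
B=ray(C["top"],crop2px([(64,51),(90,341)],(145,180),4),76);print("pins@76",B.round(1),B.mean(0).round(1),"@70",ray(C["top"],crop2px([(64,51),(90,341)],(145,180),4),70).mean(0))
for P in B:
    for z in(60,76):
        print(cv2.projectPoints(np.array([[*P,z]]),np.array(C["scene"]["rvec"],float),np.array(C["scene"]["tvec"],float),np.array(C["scene"]["intrinsics"],float),np.array(C["scene"]["D"],float))[0].ravel().round(1))
for y0,x0 in((150,232),(165,176)):
    print(y0,x0);print(g[y0:y0+16,x0:x0+20])
E
```

```text
[[637.3 223.2 106.7]
 [480.  204.9 107.5]] [558.6 214.1 107.1] 158.34634394546904 6.632648608088982
112 [556.3 208.7] [558.2 212.5] 156.8 157.1
115 [554.9 205.4] [557.9 211.6] 156.1 156.5
118 [553.6 202. ] [557.6 210.7] 155.4 155.9
121 [552.3 198.7] [557.4 209.8] 154.6 155.3
124 [550.9 195.4] [557.1 208.8] 153.9 154.7
pins@76 [[634.8 218.8]
 [481.6 202. ]] [558.2 210.4] @70 [558.7080356  212.18829891]
[236.1 138.3]
[235.6 133.8]
[188.4 165.4]
[187.2 160.9]
150 232
[[ 52  48  45  45  45  46  43  45  43  43  46  48  46  45  59 148 153 154
  154 155]
 [ 43  45  41  44  43  47  45  47  44  42  45  46  46  46  50 148 153 153
  153 155]
 [ 45  43  43  42  46  44  44  43  47  44  45  46  46  45  50 147 151 153
  154 156]
 [ 45  45  42  44  46  45  46  44  45  46  46  46  47  44  46 127 151 152
  153 154]
 [ 45  44  45  44  45  46  46  45  46  44  47  46  46  45  45 117 150 152
  153 152]
 [ 46  46  45  43  44  45  45  45  44  45  44  44  44  47  45 119 154 152
  152 152]
 [ 45  46  46  46  45  46  45  45  44  44  45  46  45  45  45  84 153 155
  151 152]
 [ 45  46  46  45  46  46  46  43  4
[... 1398 characters left out ...]
  84  58
   45  44]
 [141 139 137 135 137 106  70 103 129 133  86  49  46  72  78  61  46  43
   46  45]
 [141 140 138 136 137 127  78  81 108 136 130  81  49  38  44  46  45  45
   45  47]
 [139 141 141 139 137 137  90  63  85 106 132 113  65  43  48  46  45  46
   45  46]
 [137 140 141 141 138 137 101  56  58  84 104 123  97  58  50  43  44  46
   46  45]
 [138 138 141 143 140 138 126  78  44  59  81 107  92  53  46  43  44  45
   45  44]
 [139 138 139 142 142 140 138 122  78  47  60  84  82  54  43  48  44  45
   46  45]
 [140 139 139 140 143 140 138 138 124  72  43  59  83  67  48  51  46  44
   45  44]
 [140 139 139 138 141 143 141 137 137 121  69  45  61  72  51  49  45  44
   44  45]]
```

The cover triangulates to centre (558.6, 214.1), plate level at z≈107, hole spacing 158 and yaw 6.6°. The box is at about (558.8, 213.7) with yaw about 6.0°. I'll turn −0.5°, lower to just above the pins and check again.

```bash
python3 -m inch '0 0 2 0 0 0.08;0 0 3 0 0 0;0 0 4 0 0 0;0 0 4 0 0 0;0 0 3 0 0 0;0 0 2 0 0 0;0 0 0 0 0 0;0 0 0 0 0 0;0 0 0 0 0 0;0 0 0 0 0 0' && python3 - <<'E'
from h import *
from rig import ctrl
import pickle
c=ctrl.capture("scene");d=ctrl.capture("top");pickle.dump([c,d],open("over2.pkl","wb"))
from numpy import array
th=np.radians(6.2);H=np.array([[558.7+s*78*np.cos(th),213.9+s*78*np.sin(th),89] for s in(1,-1)])
pj=lambda k,P:cv2.projectPoints(P,np.array(k["rvec"],float),np.array(k["tvec"],float),np.array(k["intrinsics"],float),np.array(k["D"],float))[0].reshape(-1,2)
for n,k in(("scene",c),("top",d)):
    g=cv2.cvtColor(k["image"],cv2.COLOR_RGB2GRAY)
    for p in pj(k,H):
        x,y=p.round().astype(int);print(n,p.round(1),"x0",x-7,"y0",y-6)
        print("\n".join(" ".join(f"{v:3d}" for v in r) for r in g[y-6:y+7,x-7:x+8]))
E
```

```text
time_s: 26.73
eef_pos: [545.4, 208.9, 72.0]
ee_rot: [-0.0, 0.999, 0.046, 0.0]
force: [0.2, -0.5, -1.2]
grip_width: 0.091
grip_force: 69.5
scene [234.9 129.1] x0 228 y0 123
153 172 175 208 212 224 214 186 111  92  95 103 104 110 101
170 208 213 224 226 226 226 226 190 139  98  96  99 114 117
210 224 226 226 226 227 226 226 226 204 162 102  96 108 102
226 226 226 226 226 226 226 225 226 226 217 166 120  95  82
226 226 226 226 226 224 202 190 184 187 220 217 194 132 106
226 226 226 226 226 217 143 121 108 116 198 225 226 202 139
226 226 226 226 226 221 136 106 105 130 207 225 226 226 198
226 226 226 226 226 226 200 190 190 199 224 226 226 226 226
226 226 226 225 226 226 226 226 226 226 226 226 225 226 226
225 226 226 226 226 226 226 226 226 226 226 226 226 226 215
223 226 226 226 226 226 226 226 226 227 226 226 226 201 159
175 223 226 226 226 226 226 226 226 226 226 203 176 137  92
118 174 180 223 226 226 226 226 226 203 177 139  96  91  73
scene [185.4 156.4] x0 178 y0 150
146 138 130 121 119 118 117 117 117 118 117 117 118 118 117
130 121 118 117 118 116 117 117 118 118 118 118 118 11
[... 1589 characters left out ...]
 115 114 114 115 115 115 116 116 114 116
 58  82 115 113 115 116 114 114 113 114 114 114 115 116 115
 56  82 115 115 114 109 103 104 107 114 115 115 116 116 117
 55  81 114 115 104  81  66  72  79 102 114 113 115 115 114
 55  82 114 113  88  63  62  71  60  72 113 115 116 117 115
 55  83 115 110  72  62  66  70  76  60 111 115 115 116 115
 54  82 114 109  73  60  59  67  67  72 112 115 118 117 117
 53  86 116 115  87  68  62  71  81  96 115 117 117 115 115
 53  95 115 114 111  92  80  87 103 115 115 117 117 116 115
 55  97 114 115 115 114 109 114 116 114 116 116 116 116 115
 55  98 114 114 115 114 114 114 115 113 114 115 112 107 107
 53  92 110 108 110 107 104  96 103  93 101 113  89  68  57
```

```bash
python3 - <<'E'
from h import *
import pickle
c,d=pickle.load(open("over2.pkl","rb"))
H=tri(c,d,[(235.6,128.5),(185.2,155.7)],[(158.2,190),(163.6,265.3)])
print(H.round(1),H.mean(0).round(1),np.linalg.norm(H[0]-H[1]).round(1),np.degrees(np.arctan2(H[0,1]-H[1,1],H[0,0]-H[1,0])).round(2))
C=pickle.load(open("cap0.pkl","rb"))
# pins in the first images: hand-readable patches
pj=lambda k,P:cv2.projectPoints(P,np.array(k["rvec"],float),np.array(k["tvec"],float),np.array(k["intrinsics"],float),np.array(k["D"],float))[0].reshape(-1,2)
th=np.radians(6.0);P=np.array([[558.8+s*78*np.cos(th),213.8+s*78*np.sin(th),z] for s in(1,-1) for z in(60,76)])
for n in("scene","top"):
    k=C[n];g=cv2.cvtColor(k["image"],cv2.COLOR_RGB2GRAY);q=pj(k,P);print(n,q.round(1).tolist())
    for p in (q[:2].mean(0),q[2:].mean(0)):
        x,y=p.round().astype(int);print(n,"x0",x-7,"y0",y-6)
        print("\n".join(" ".join(f"{v:3d}" for v in r) for r in g[y-6:y+7,x-7:x+8]))
E
```

```text
[[636.8 218.9  93. ]
 [480.9 204.6  92.3]] [558.8 211.8  92.6] 156.6 5.22
scene [[236.0, 137.5], [235.5, 132.9], [187.6, 164.6], [186.4, 160.1]]
scene x0 229 y0 129
152 121  77  70  71  71  72  71  62  48  83 137 129  54  46
118  80  70  71  70  71  71  72  71  35  56 121 138 115  51
 71  71  72  72  68  71  71  71  71  59  44  42  89 119  67
 72  71  60  93  89  76  71  70  72  73  65  52  52  81  52
 60  82  90 109 107  97  91  88  74  72  72  67  44  50  62
 91 102 110 110 109 109 114 110  75  72  72  72  55  40  55
111 110 110 108 110 103 109 106  84  71  73  72  66  59  49
107 110 111 110 110  97  94  92  92 104  99 125  79  71  67
 91 106 111 111 116 117  89  86  80 143 118 129 128 128  79
 61  81 105 110 122 146  89  81  68 157 108 108 131 140 129
 45  53  79 105 115 132 120 120 100 122 103 108 110 115 140
 46  45  49  75 101 107 122 124 112 101 108 109 108 108 119
 45  46  43  45  69  97 108 111 111 111 110 109 109 109 111
scene x0 180 y0 156
151 151 151 152 152 152 150 141 138 118  89  73  51  44  43
153 153 151 152 153 138 134 119  96  76  53  46  45  43  45
149 152 151 137
[... 1609 characters left out ...]
  82  87  93  98  96  98 101 104 107 108
 99  95  99 102 105 107 114 121 119 112 107 109 109 108 110
110 107 108 109 109 112 137 146 138 118 119 113 109 109 111
109 108 108 108 111 129 140 114  71  78 155 126 110 112 110
107 109 109 111 112 124  94  66  63  61 149 109 113 112 112
109 110 110 111 117 113 140  76  68  61 133 131 113 111 112
109 110 109 111 111 114 107  86  77  95 153 139 113 113 114
109 110 111 111 110 127 136 121 116 153 151 121 114 113 114
111 110 111 112 112 113 137 145 147 142 129 114 114 113 113
111 110 111 112 112 112 110 110 111 111 111 110 105 105 100
109 109 108 105  99 103  98  98 100  99 106  92  74  93  96
 96  96  94  95  78  85  99 108  98 118 141 116  98 123 126
```

The cover is at about (558.8, 212.5) with yaw about 5.7°. The pins are at about (559, 214.1) with yaw 6.0°. I'll shift +1.5 mm in y, turn slightly, and lower onto the pins while watching the force.

```bash
python3 -m inch '0.2 -0.8 0 0 0 -0.05;0.1 -0.7 1 0 0 0;0 0 2 0 0 0;0 0 2 0 0 0;0 0 2 0 0 0;0 0 2 0 0 0;0 0 2 0 0 0;0 0 1 0 0 0;0 0 0 0 0 0;0 0 0 0 0 0' && python3 -m inch '0 0 1 0 0 0;0 0 1 0 0 0;0 0 1 0 0 0;0 0 1 0 0 0;0 0 1 0 0 0;0 0 1 0 0 0;0 0 1 0 0 0;0 0 0 0 0 0;0 0 0 0 0 0;0 0 0 0 0 0'
```

```text
time_s: 27.67
eef_pos: [545.5, 210.4, 59.8]
ee_rot: [-0.0, 0.999, 0.049, -0.0]
force: [-0.2, 0.1, -1.1]
grip_width: 0.096
grip_force: 69.5
time_s: 28.5
eef_pos: [545.5, 210.4, 52.8]
ee_rot: [0.0, 0.999, 0.049, 0.0]
force: [-0.2, 0.5, -1.4]
grip_width: 0.094
grip_force: 69.5
```

```bash
python3 -m inch '0 0 1 0 0 0;0 0 1 0 0 0;0 0 1 0 0 0;0 0 1 0 0 0;0 0 1 0 0 0;0 0 1 0 0 0;0 0 0 0 0 0;0 0 0 0 0 0;0 0 0 0 0 0;0 0 0 0 0 0' | sed -n '2p;4p'; python3 -m inch '0 0 0.4 0 0 0;0 0 0.4 0 0 0;0 0 0.4 0 0 0;0 0 0.4 0 0 0;0 0 0.4 0 0 0;0 0 0 0 0 0;0 0 0 0 0 0;0 0 0 0 0 0;0 0 0 0 0 0;0 0 0 0 0 0'| sed -n '2p;4p'
```

```text
eef_pos: [545.5, 210.4, 46.8]
force: [2.0, 2.0, -1.3]
eef_pos: [545.4, 210.4, 44.8]
force: [0.7, 2.5, -0.7]
```

```bash
python3 -m inch '0 0 0.4 0 0 0;0 0 0.4 0 0 0;0 0 0.4 0 0 0;0 0 0.4 0 0 0;0 0 0.4 0 0 0;0 0 0 0 0 0;0 0 0 0 0 0;0 0 0 0 0 0;0 0 0 0 0 0;0 0 0 0 0 0' | sed -n '2p;4p'; python3 - <<'E'
from rig import ctrl
s=ctrl.sense();print(s["time_s"],s["eef_pos"],s["force"],s["wrist_torque"])
E
```

```text
eef_pos: [545.4, 210.4, 42.8]
force: [0.4, 1.5, -1.2]
31.0 [545.43374948 210.36479672  42.77780938] [ 0.40466091  1.54898253 -1.15602821] [ 0.34123622 -0.14548259  0.12659068]
```

Slight sideways forces show that the pins are in the holes. I'll keep going until it seats.

```bash
python3 -m inch '0 0 0.5 0 0 0;0 0 0.5 0 0 0;0 0 0.5 0 0 0;0 0 0.5 0 0 0;0 0 0 0 0 0;0 0 0 0 0 0;0 0 0 0 0 0;0 0 0 0 0 0;0 0 0 0 0 0;0 0 0 0 0 0' | sed -n '2p;4p'; python3 -m inch '0 0 0.3 0 0 0;0 0 0.3 0 0 0;0 0 0.3 0 0 0;0 0 0.3 0 0 0;0 0 0 0 0 0;0 0 0 0 0 0;0 0 0 0 0 0;0 0 0 0 0 0;0 0 0 0 0 0;0 0 0 0 0 0' | sed -n '2p;4p'
```

```text
eef_pos: [545.4, 210.4, 40.7]
force: [1.7, 1.9, -0.5]
eef_pos: [545.4, 210.8, 40.1]
force: [-0.9, 4.7, 5.3]
```

```bash
python3 -m inch '0 0 0.4 0 0 0;0 0 0.4 0 0 0;0 0 0.4 0 0 0;0 0 0 0 0 0;0 0 0 0 0 0;0 0 0 0 0 0;0 0 0 0 0 0;0 0 0 0 0 0;0 0 0 0 0 0;0 0 0 0 0 0' | sed -n '2p;4p'; python3 - <<'E'
from h import *
from rig import ctrl
import pickle
c=ctrl.capture("scene");d=ctrl.capture("top");pickle.dump([c,d],open("seat.pkl","wb"))
s=ctrl.sense();print(s["time_s"],s["force"],s["wrist_torque"])
pj=lambda k,P:cv2.projectPoints(P,np.array(k["rvec"],float),np.array(k["tvec"],float),np.array(k["intrinsics"],float),np.array(k["D"],float))[0].reshape(-1,2)
th=np.radians(6.0);u=np.array([np.cos(th),np.sin(th)]);v=np.array([-u[1],u[0]])
# brightness along vertical lines on the camera-facing side (-y) at both ends: plate edge/box edge rows
g=cv2.cvtColor(c["image"],cv2.COLOR_RGB2GRAY)
for a in(85,65,-65,-85):
    w=np.array([559,214.])+a*u-26*v
    P=pj(c,np.array([[*w,z] for z in(66,60)]));print(a,P.round(1).tolist());x,y=P[0].round().astype(int);print(y-4,g[y-4:y+9,x])
E
```

```text
eef_pos: [545.5, 211.1, 40.0]
force: [-5.3, 4.5, 13.7]
33.6 [-6.31007656  4.66230901 14.82619214] [0.73159811 0.95004647 0.06131298]
85 [[243.8, 139.3], [243.9, 141.0]]
135 [ 59  69  77 161 218 202 138  88  60  44  46  48  49]
65 [[237.9, 142.7], [238.1, 144.4]]
139 [225 227 227 227 227 173  92  62  45  45  46  47  46]
-65 [[197.1, 165.9], [197.5, 167.5]]
162 [119 119 119 120 119 107  98  73  47  44  45  44  43]
-85 [[190.5, 169.6], [190.9, 171.3]]
166 [119 119 119 118 120 108  99  72  45  47  45  42  41]
```

Contact is firm at about 15 N. The plate edge sits alike at both ends, with image offsets of 1.3 to 1.8 px and no end standing proud, so the cover is flush. I'll open fully in place; the fingertips are just above the plate.

```bash
python3 -m inch '0 0 -0.6 0 0 0;0 0 0 0 0 0;0 0 0 0 0 0;0 0 0 0 0 0;0 0 0 0 0 0;0 0 0 0 0 0;0 0 0 0 0 0;0 0 0 0 0 0;0 0 0 0 0 0;0 0 0 0 0 0' 1 && python3 - <<'E'
from h import *
from rig import ctrl
import pickle
c=ctrl.capture("scene");d=ctrl.capture("top");pickle.dump([c,d],open("rel.pkl","wb"))
pj=lambda k,P:cv2.projectPoints(P,np.array(k["rvec"],float),np.array(k["tvec"],float),np.array(k["intrinsics"],float),np.array(k["D"],float))[0].reshape(-1,2)
th=np.radians(6.0);u=np.array([np.cos(th),np.sin(th)]);v=np.array([-u[1],u[0]])
g=cv2.cvtColor(c["image"],cv2.COLOR_RGB2GRAY)
for a in(85,65,-65,-85):
    w=np.array([559,214.])+a*u-26*v
    P=pj(c,np.array([[*w,66.]]));x,y=P[0].round().astype(int);print(a,y-4,g[y-4:y+9,x])
E
```

```text
time_s: 34.43
eef_pos: [545.4, 210.4, 39.0]
ee_rot: [0.0, 0.999, 0.049, 0.0]
force: [0.4, -0.4, -1.4]
grip_width: 0.998
grip_force: 0.0
85 135 [ 59  69  77 162 219 201 137  87  60  45  48  48  49]
65 139 [226 227 228 227 227 173  93  62  45  46  46  48  46]
-65 162 [120 119 119 118 119 108  94  69  46  43  44  44  43]
-85 166 [118 119 119 119 119 109  90  62  44  47  46  42  42]
```

The image is unchanged after release, so the cover lies flush. Lowering the open gripper around the box.

```bash
python3 -m inch '0 0 3 0 0 0;0 0 5 0 0 0;0 0 6 0 0 0;0 0 6 0 0 0;0 0 5 0 0 0;0 0 4 0 0 0;0 0 3 0 0 0;0 0 2 0 0 0;0 0 1 0 0 0;0 0 0 0 0 0'|sed -n '2p;4p' && python3 -m inch '0 0 2 0 0 0;0 0 2 0 0 0;0 0 2 0 0 0;0 0 1.5 0 0 0;0 0 1 0 0 0;0 0 0 0 0 0;0 0 0 0 0 0;0 0 0 0 0 0;0 0 0 0 0 0;0 0 0 0 0 0'|sed -n '2p;4p'
```

```text
eef_pos: [545.4, 210.4, 3.9]
force: [0.5, -0.7, 0.8]
eef_pos: [545.5, 210.4, -4.4]
force: [-0.2, 1.2, 0.8]
```

```bash
python3 -m inch '0 0 0 0 0 0;0 0 0 0 0 0;0 0 0 0 0 0;0 0 0 0 0 0;0 0 0 0 0 0;0 0 0 0 0 0;0 0 0 0 0 0;0 0 0 0 0 0;0 0 0 0 0 0;0 0 0 0 0 0' 0 80 && python3 -m inch '0 0 -0.5 0 0 0;0 0 -1 0 0 0;0 0 -1.5 0 0 0;0 0 -2 0 0 0;0 0 -2 0 0 0;0 0 -2 0 0 0;0 0 -1 0 0 0;0 0 0 0 0 0;0 0 0 0 0 0;0 0 0 0 0 0'
```

```text
time_s: 37.03
eef_pos: [545.8, 210.7, -4.0]
ee_rot: [-0.0, 0.999, 0.049, 0.0]
force: [-1.2, 1.3, 5.8]
grip_width: 0.643
grip_force: 86.1
time_s: 37.87
eef_pos: [545.3, 210.4, 5.4]
ee_rot: [0.0, 0.999, 0.049, -0.0]
force: [-0.2, 0.2, -4.0]
grip_width: 0.642
grip_force: 85.1
```

The force dropped by about 5 N, so the box is held (opening 0.64). Lifting it smoothly to about 15 cm.

```bash
python3 -m inch '0 0 -2 0 0 0;0 0 -4 0 0 0;0 0 -7 0 0 0;0 0 -9 0 0 0;0 0 -9 0 0 0;0 0 -9 0 0 0;0 0 -9 0 0 0;0 0 -9 0 0 0;0 0 -9 0 0 0;0 0 -9 0 0 0' && python3 -m inch '0 0 -9 0 0 0;0 0 -9 0 0 0;0 0 -9 0 0 0;0 0 -9 0 0 0;0 0 -9 0 0 0;0 0 -8 0 0 0;0 0 -7 0 0 0;0 0 -5 0 0 0;0 0 -3 0 0 0;0 0 -1 0 0 0' && python3 -m inch '0 0 0 0 0 0;0 0 0 0 0 0;0 0 0 0 0 0;0 0 0 0 0 0;0 0 0 0 0 0;0 0 0 0 0 0;0 0 0 0 0 0;0 0 0 0 0 0;0 0 0 0 0 0;0 0 0 0 0 0' && python3 - <<'E'
from h import *
from rig import ctrl
import pickle
c=ctrl.capture("scene");d=ctrl.capture("top");pickle.dump([c,d],open("held.pkl","wb"))
s=ctrl.sense();print(s["force"],s["wrist_torque"],s["joints"].round(2))
pj=lambda k,P:cv2.projectPoints(P,np.array(k["rvec"],float),np.array(k["tvec"],float),np.array(k["intrinsics"],float),np.array(k["D"],float))[0].reshape(-1,2)
th=np.radians(6.0);u=np.array([np.cos(th),np.sin(th)])
for Z in(148,):
  P=np.array([[*(np.array([558,214.])+sg*78*u),Z+66] for sg in(1,-1)])
  for n,k in(("scene",c),("top",d)):
    g=cv2.cvtColor(k["image"],cv2.COLOR_RGB2GRAY)
    for p in pj(k,P):
        x,y=p.round().astype(int);print(n,p.round(1),"x0",x-9,"y0",y-8)
        print("\n".join(" ".join(f"{v:3d}" for v in r) for r in g[y-8:y+9,x-9:x+10]))
E
```

```text
time_s: 38.7
eef_pos: [545.4, 210.4, 82.5]
ee_rot: [-0.0, 0.999, 0.049, 0.0]
force: [-0.6, 0.1, -5.1]
grip_width: 0.638
grip_force: 85.2
time_s: 39.53
eef_pos: [545.5, 210.4, 150.9]
ee_rot: [-0.0, 0.999, 0.049, 0.0]
force: [0.4, -0.5, -5.2]
grip_width: 0.641
grip_force: 85.2
time_s: 40.37
eef_pos: [545.4, 210.4, 150.5]
ee_rot: [0.0, 0.999, 0.049, 0.0]
force: [-0.4, 0.4, -5.1]
grip_width: 0.645
grip_force: 85.2
[-0.11058446 -0.68546435 -4.81917511] [-0.03053607  0.06919755  0.03303716] [0.17 0.48 1.38 0.   1.28 1.64]
scene [229.9  88.6] x0 221 y0 81
210 211 210 209 211 151 155 169 173 171 168 152 146 142 136 112  82  71  41
212 211 211 211 210 170 189 219 218 184 158 146 143 138 132  92  74  59  31
211 211 210 212 191 217 224 224 224 212 175 154 142 136 121  87  72  42  21
210 211 198 218 224 224 224 224 222 165 163 187 161 139 103  80  59  30  19
200 218 224 224 224 224 224 224 194 131  95 199 211 174 108  76  39  23  18
224 224 224 224 224 223 224 224 152 104  94 126 207 223 166  92  32  29  19
224 224 224 224 224 224 224 223 149  99  89  98 158 216 223 168  98  46  14
224 225 224 2
[... 4020 characters left out ...]
 116 115 115 114
 58  58  57  57  55  57  58  66  63  59  58  55  61  83 112 115 116 115 117
 57  59  59  57  59  55  58  60  63  63  59  61  70  89 113 115 116 116 116
 58  58  57  57  56  57  58  67  77  73  69  76  86 102 116 116 115 116 117
 58  59  59  58  57  57  57  71 103  94  87  95 108 116 114 116 116 115 115
 57  59  57  58  56  58  58  71 115 111 112 115 116 116 117 115 115 116 114
 57  59  57  58  57  55  57  68 115 116 115 115 115 115 116 114 111 113 112
 57  57  57  56  56  54  56  68 110 112 113 112 115 109 109  98  92  97  93
 58  58  58  58  58  56  57  71  94 102 108  96 102  81  82  62  76  77  80
 57  58  59  59  56  56  56  71 105 117 129  74  71  73  73  70  71  72  71
```

```bash
python3 - <<'E'
from h import *
import pickle
c,d=pickle.load(open("held.pkl","rb"))
H=tri(c,d,[(230.8,87.4),(174.8,115.3)],[(136.4,177.4),(143.0,265.8)])
print(H.round(1),np.linalg.norm(H[0]-H[1]).round(1))
E
```

```text
[[636.7 219.2 218.4]
 [481.3 204.  216.6]] 156.2
```

The cover's top measures 217 mm high, so the underside of the box is about 151 mm up. It is level within measurement error, hole spacing 156 mm, with both pins through the holes. Handing in.

```bash
python3 -c "
from rig import ctrl
print(ctrl.finish_job())"
```

```text
the job is handed in; nothing more can be done
None
```

The sewing box is closed, with the cover flush over both pins, and the gripper holds it level and still about 15 cm above the worktop; I handed the job in at about 40 s.

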